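Tip the V-block onto its bed and lay the handle blank in it

ROBOT

A 7-joint arm with a two-finger parallel gripper is mounted at the origin on a cart in front of the work surface, level with it; the furniture and walls round the work are solid. World frame = base frame: x ahead of the robot, y to its left, z up, the work surface at z = 0. Lengths are in m, angles in degrees, forces in N, time in s.
With the tool pointing down it reaches from about 0.4 to 0.9 m from the base axis. Payload 5.5 kg.
Tool frame: the origin (TCP) lies midway between the tips of the shut fingers; the grasp point (between the pads) lies 19 mm behind it (bot.tcp_to_grasp is the distance from the TCP to the grasp point, in m); z points along the fingers, y is the line along which they close (so a half turn about z gives the same grasp; the last joint's range is limited). The gripper opens to 92 mm and grips with 3 to 60 N. Pads are 19 mm wide; open, the fingers measure 130 mm over their backs; the gripper's body (75 mm by 190 mm) begins 47 mm behind the grasp point.
Start: joints at [-58.889, 28.699, -24.465, 88.831, 12.651, 65.22, -12.049], TCP at [0.179, 0.625, 0.227] pointing down, gripper open.
Joint ranges: [-164.97, 164.97], [-17.58, 116.51], [-87.97, 89.64], [11.32, 138.91], [-80.73, 260.73], [10.89, 115.49], [-147.41, 147.41]. Speed limits (degrees/s): [147.25, 147.25, 180, 180, 180, 180, 180].

INTERFACE

Orientations are given as [roll, pitch, yaw] about the fixed x, y, z axes, in that order (R = Rz(yaw) Ry(pitch) Rx(roll)).
In Python, from bench import bot, viewer gives the robot as it stands. The module is installed in compiled form; this text tells all that it offers.
- The arm moves only by the shell command python3 -m pendant 'ROWS' [FORCE]. ROWS is JSON, a list of rows, each a list of 5 numbers: the shift along the tool's x, y, z normalised to -1 to 1, where 1 is 2.5 cm, then the turn about the tool's z normalised to -1 to 1, where 1 is 0.12 rad, then the opening, from 0 (shut) to 1 (fully open). In form: [[x, y, z, roll, fingers], ...]. A call has 1 to 8 rows; each row shifts and turns the commanded pose from where the row before left it, along the tool's axes as they then stand; what a row does not reach is not made up. A row lasts 1/12 s, in which the tool goes at most 41.7 mm and 7.16 degrees, less where a joint would pass 70% of its speed; a pose out of reach is approached as far as the arm can. A call with a number of a shift or a turn outside -1 to 1 is refused whole. A call with a gripper value outside its range is refused whole. The fingers move at their own pace and stop on an object; FORCE is the grip in N (left out, the last holds). Time passes only in rows, so rows that do not move let the fingers close. It gives the time, the measured TCP pose, the force, the opening and the grip force at its end, in the units of the state.
- bot.sense(): the state, without advancing time (a new reading comes with each control period).
- viewer.get_image(name): name is "scene" or "side" or "wrist"; returns a dict with "image" (420x560x3 uint8, blue, green, red), "fx", "fy", "cx", "cy" (pixels), "R" (3x3) and "t" (3): a world point X has camera coordinates R X + t. Camera axes: x right, y down, z forward; pixel columns grow to the right and rows downward; lengths in m; the calibration is good to about 2 mm. A picture is of the moment at which its call begins. There is no depth.
- bot.job_done(): hands the job in; it is judged then, once.
The state is a dict: "time": time; "qpos": joint angles; "joint_velocities": joint speeds; "effort": joint torques, N m; "eef_pos": TCP position; "eef_rot": TCP orientation; "force": force on the tool from outside, world axes, zero at the start; "moment": the same for the moment, N m; "opening": finger opening in m; "gripper_force": force on a finger pad.
Only numpy, scipy, OpenCV 4.12 (cv2) and the standard library are available. Lean on these libraries where they do the work, as an engineer would, in place of code of your own. Each camera call takes 0.05 s, during which the arm holds its last target. There are 200 camera calls.

TASK

Set up the V-block for the file-handle blank. Push the standing V-block against the front edge of the steel bed plate and tip it over that edge, never lifting it, so that it lies on the plate with its V groove up. Then slide it square against the back stop, near the middle of the plate, swing the catch fully shut behind it, and lay the round wooden blank lengthwise in the V, roughly centred on the block, leaving everything else on the bench where it is.

Things in the scene. Friction and masses are not known exactly. Their poses are not given: they have to be found in the camera images.
- bed: fixed dark steel bed plate, 130 mm (its x) by 140 mm (its y), 8 mm thick. Origin on the bench at the middle of its front edge; x points from there across the plate to the back stop, y left, z up. The plate's upright front face (x = 0, 8 mm high) is the fence to tip over. The back stop is a bar 24 mm high on the plate, its face at x = 112 mm, from y = -45 to +65 mm
- vblock: loose aluminium V-block, about 0.5 kg, standing on end on the bench before the bed's front edge: 40 mm thick (its x), 64 mm wide (y), 72 mm tall (z). Origin: centre of the end it stands on. The V groove, 24 mm wide, 12 mm deep, 90 degrees, runs its whole height down the middle of the -x face, the face away from the bed, which comes to lie uppermost when the block is tipped over the edge
- vblock_mid (a point): centre of the V-block. The block topples of itself once leaned about 40 degrees over the edge; it then lies about 45 mm short of the back stop, its near end a little over the front edge, its V face 48 mm above the bench, its z along the bed's x. Pushed higher than about 25 mm while still short of the edge, it may tip too soon
- catch (a joint): angle of the catch, a flat steel arm (12 mm wide, top 18 mm above the bench) swinging level over the plate: 0 = fully shut, arm along the bed's +y just behind the near end of the home block; grows to 2.5 as it opens over the front edge to the right. Starts open. Pivot at (30, -56) mm in the bed's x, y; at angle q the arm points to (-sin q, cos q) there
- catch_pin (a point): mid-height (30 mm above the bench) of the upright pin, 10 mm in diameter, 82 mm from the pivot at the end of the catch's arm, by which the catch is pushed; its top is 44 mm above the bench. The catch stays where it is left and takes under 2 N at the pin
- blank_mid (a point): centre of the round wooden file-handle blank with a brass ferrule, 26 mm in diameter, 110 mm long, lying on the bench to the left; its y axis runs along its length. In the V its centre lies 6 mm above the block's top face, 54 mm above the bench
- blank: the same handle blank as a body; its origin lies on its surface, so use blank_mid for its place
- tamper: steel hand tamper with a black foot, 51 mm across, 166 mm tall, standing; bystander
- glue_bottle: small white needle-nosed glue bottle with a red cap, 29 mm across, 110 mm tall, standing; bystander
- nail_block: pine block with two nails, 30 x 55 x 38 mm; bystander
- wood_cube: oak offcut, 24 x 24 x 22 mm; bystander
- pin_drill: drill bit in a wooden grip, 23 x 100 x 26 mm, lying; bystander
There are look-alikes about, which are no part of the job. What is meant by the vblock is not black or orange, and is the larger of those in its own colour.

How it is judged:
By the outcome, as a careful person would: the job done as asked, in the order asked, and still so for the second after the job is handed in, with the robot touching nothing.
It also fails if it takes over 72 s, if anything falls off the work surface, if the arm or the gripper's body presses on something with over 40 N, if the wrist force passes 120 N, or if a joint passes its speed limit or range.

## Working session

There is one attempt and no reset: what is moved stays moved. The work goes in short steps, Python scripts to look and compute and a shell command to move; the robot and the scene stay as the last step left them, time stands still between calls to the robot, and variables do not carry over. Pictures are saved under pics/ and viewed, at most 10 in all, crops included, and the job is handed in when it is done.

```bash
mkdir -p pics
cat > h.py <<'E'
import numpy as np, cv2
from bench import bot, viewer
def grab(n,f=None):
    d=viewer.get_image(n)
    if f: cv2.imwrite('pics/'+f,d['image'])
    return d
def ray(d,u,v,z):
    R=np.array(d['R']);t=np.array(d['t']);c=-R.T@t
    r=R.T@np.array([(u-d['cx'])/d['fx'],(v-d['cy'])/d['fy'],1])
    return c+r*(z-c[2])/r[2]
def proj(d,X):
    p=np.array(d['R'])@np.array(X)+np.array(d['t'])
    return d['fx']*p[0]/p[2]+d['cx'],d['fy']*p[1]/p[2]+d['cy']
E
python3 - <<'E'
from h import *
import pickle
ds={n:grab(n,n+'0.png') for n in('scene','side','wrist')}
pickle.dump(ds,open('d0.pkl','wb'))
for n,d in ds.items(): print(n,d['fx'],-np.array(d['R']).T@np.array(d['t']))
cv2.imwrite('pics/both.png',cv2.resize(np.vstack([ds['scene']['image'],ds['side']['image']]),None,fx=.714,fy=.714))
print(bot.sense())
E
```

```text
scene 388.0027155049012 [-0.00594968 -0.83601483  0.84118892]
side 508.2637182932864 [0.30562557 1.03883478 0.79737678]
wrist 309.64658889447594 [0.10802313 0.64645091 0.38307313]
{'time': 0.15, 'qpos': array([-58.89140471,  28.74265161, -24.45647385,  88.87660409,
        12.64994209,  65.21928139, -12.05103452]), 'joint_velocities': array([ 0.02179074,  0.0122153 , -0.03939376, -0.12872142, -0.02174103,
       -0.04494086, -0.03755924]), 'effort': array([-6.71740607e-03, -5.67102885e+01, -5.82510799e+00, -2.79455191e+01,
       -6.86521525e-02,  2.64726137e-02,  1.08639977e-04]), 'eef_pos': array([0.17934069, 0.62421684, 0.22591323]), 'eef_rot': array([-1.79914404e+02, -5.01035624e-03,  1.63972436e+02]), 'force': array([0.32524249, 0.50933841, 0.21212355]), 'moment': array([ 0.03861336, -0.00953005,  0.01076817]), 'gripper_force': 0.0, 'opening': 0.09167297356373554}
```

View pics/scene0.png

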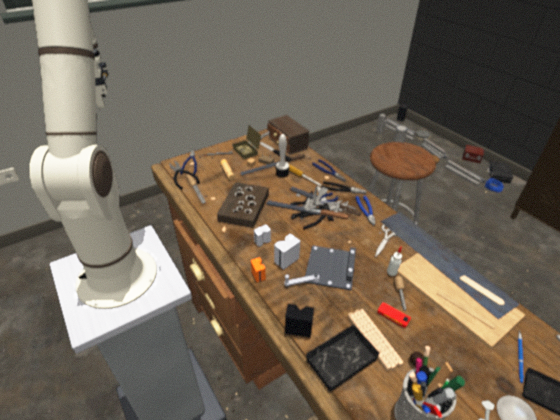

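View pics/side0.png

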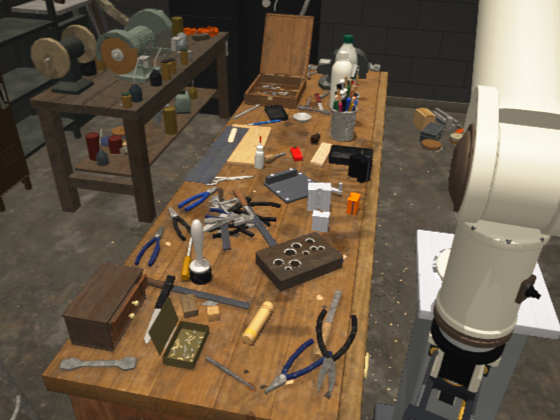

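The scene picture shows these candidates:
- Large aluminium block at (288,250).
- Small aluminium block at (262,235).
- Orange block at (258,268).
- Black block at (300,320).

The bed is at (330,267), with the catch at (302,281) and the blank at (228,168). I choose the larger aluminium block at (288,250), which is (319,195) in the side view, and check it in a close crop.

Run:
```python
from h import *
import pickle
ds=pickle.load(open('d0.pkl','rb'))
a=cv2.resize(ds['scene']['image'][215:300,235:370],None,fx=5.9,fy=5.9,interpolation=cv2.INTER_CUBIC)[:,:800]
cv2.imwrite('pics/c1.png',a); print(a.shape)
b=cv2.resize(ds['side']['image'][160:245,255:390],None,fx=5.9,fy=5.9,interpolation=cv2.INTER_CUBIC)[:,:800]
cv2.imwrite('pics/c2.png',b)
```

```text
(502, 796, 3)
```

View pics/c1.png

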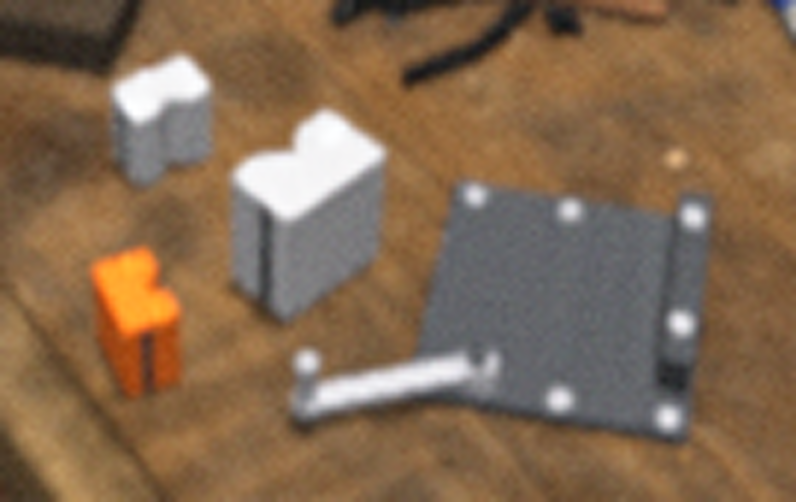

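View pics/c2.png

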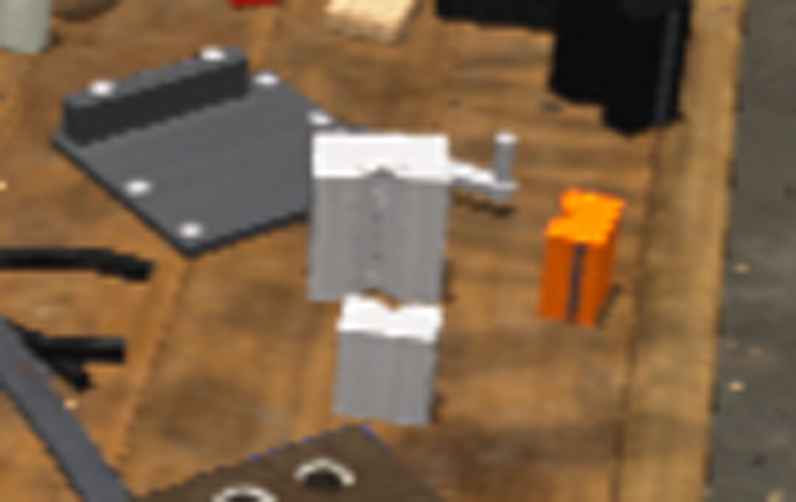

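The crops confirm the choice: the larger aluminium block has its V facing up and left in the scene view, away from the bed. Next I compute positions.

Run:
```python
from h import *
import pickle
np.set_printoptions(precision=4,suppress=True)
ds=pickle.load(open('d0.pkl','rb'))
S,D=ds['scene'],ds['side']
s=lambda u,v,z:ray(S,235+u/5.9,215+v/5.9,z)
d=lambda u,v,z:ray(D,255+u/5.9,160+v/5.9,z)
print('scene bed FL,FR,BR',s(458,183,.008),s(418,398,.008),s(687,438,.008))
print('side bed FL,BL',d(190,250,.008),d(55,140,.008))
print('stop top ends scene',s(710,197,.032),s(685,198,.032))
print('side stop top',d(65,100,.032),d(243,52,.032))
for p in [(233,178),(290,220),(387,153),(325,110)]: print('vb',s(*p,.072))
print('side vb +? top', [d(*p,.072) for p in [(313,178),(447,182),(447,134),(313,134)]])
print('vb foot',s(285,322,0),s(383,262,0), d(310,298,0),d(440,302,0))
print('pin',s(306,357,.044),d(506,137,.044)); print('pivot',s(485,358,.018))
# blank
for n,dd in ds.items():
    if n=='wrist': continue
    h=cv2.cvtColor(dd['image'],cv2.COLOR_BGR2HSV)
    m=cv2.inRange(h,(12,80,130),(35,255,255))
    k=(slice(155,185),slice(215,240)) if n=='scene' else (slice(295,350),slice(235,285))
    ys,xs=np.nonzero(m[k]); xs=xs+k[1].start; ys=ys+k[0].start
    r=cv2.minAreaRect(np.c_[xs,ys].astype(np.float32)); print(n,len(xs),r)
    bp=cv2.boxPoints(r)
    print(ray(dd,*r[0],.013),[ray(dd,*p,.013)[:2] for p in bp])
```

```text
scene bed FL,FR,BR [ 0.5211 -0.2074  0.008 ] [ 0.4229 -0.3085  0.008 ] [ 0.512  -0.3937  0.008 ]
side bed FL,BL [ 0.518  -0.1951  0.008 ] [ 0.6069 -0.2845  0.008 ]
stop top ends scene [ 0.604  -0.3003  0.032 ] [ 0.5933 -0.2942  0.032 ]
side stop top [ 0.602  -0.2856  0.032 ] [ 0.5212 -0.359   0.032 ]
vb [ 0.3939 -0.1956  0.072 ]
vb [ 0.4015 -0.2327  0.072 ]
vb [ 0.4642 -0.2214  0.072 ]
vb [ 0.456 -0.181  0.072]
side vb +? top [array([ 0.4562, -0.1711,  0.072 ]), array([ 0.3939, -0.1824,  0.072 ]), array([ 0.3992, -0.2276,  0.072 ]), array([ 0.4625, -0.2122,  0.072 ])]
vb foot [ 0.4005 -0.231   0.    ] [ 0.4625 -0.2249  0.    ] [ 0.455  -0.1781  0.    ] [ 0.3926 -0.1893  0.    ]
pin [ 0.3759 -0.2849  0.044 ] [ 0.3734 -0.2805  0.044 ]
pivot [ 0.4577 -0.3127  0.018 ]
scene 626 ((227.0, 169.5), (29.0, 24.0), 90.0)
[0.4873 0.2847 0.013 ] [array([0.4936, 0.4001]), array([0.5731, 0.3491]), array([0.4816, 0.18  ]), array([0.4096, 0.2263])]
side 2079 ((259.5, 322.0), (54.0, 49.0), 90.0)
[0.4849 0.2903 0.013 ] [array([0.5576, 0.2219]), array([0.4505, 0.1977]), array([0.4203, 0.3511]), array([0.5153, 0.3721])]
```

View pics/wrist0.png

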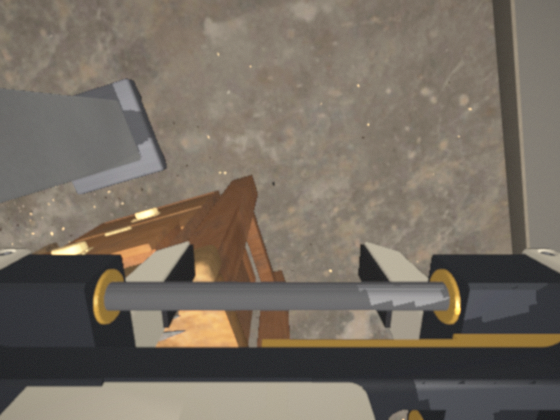

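The wrist view shows only the floor and cabinet. Rough estimates are:
- **Bed:** origin about (.471,-.2525), yaw about -44.5°.
- **Block:** about (.4285,-.203), its y axis at 11°.
- **Catch:** angle about 2.0.
- **Blank:** about (.486,.288).

I'll go above the blank first for a look on the way, then on to the block.

```bash
cat >> h.py <<'E'
np.set_printoptions(precision=4,suppress=True)
def togo(x,y,z,yaw=None):
    s=bot.sense();p=s['eef_pos'];w=np.radians(s['eef_rot'][2])
    d=np.array([x,y,z])-p
    tx=np.array([np.cos(w),np.sin(w)]);ty=np.array([np.sin(w),-np.cos(w)])
    o=np.array([d[:2]@tx,d[:2]@ty,-d[2]])/.025
    print('units x,y,z',o.round(2),'turn',None if yaw is None else round(-(((yaw-s['eef_rot'][2]+90)%180)-90)/6.875,2),'yaw',round(s['eef_rot'][2],2),'pos',p,'t',s['time'],'F',s['force'].round(1),'open',round(s['opening'],4),'g',round(s['gripper_force'],1))
E
P="python3 -m pendant"
$P '[[0,0,0,1,0.8],[0,0,0,1,0.8],[0,0,0,1,0.8],[0,0,0,1,0.8],[0,0,0,1,0.8],[0,0,0,1,0.8],[0,0,0,1,0.8],[0,0,0,1,0.8]]' >/dev/null
$P '[[0,0,0,1,0.8],[-1,0.5,0,0.15,0.8],[-1,0.5,0,0,0.8],[-1,0.5,0,0,0.8],[-1,0.5,0,0,0.8],[-1,0.5,0,0,0.8],[-1,0.5,0,0,0.8],[-1,0.5,0,0,0.8]]' >/dev/null
$P '[[-1,0.6,0,0,0.8],[-1,0.6,0,0,0.8],[-1,0.6,0,0,0.8],[-1,0.6,0,0,0.8],[-1,0.5,0,0,0.8],[-1,0.5,0,0,0.8],[0,0,0,0,0.8],[0,0,0,0,0.8]]'
python3 - <<'E'
from h import *
togo(.48,.25,.227,101)
d=grab('wrist','w1.png')
import pickle; pickle.dump(d,open('w1.pkl','wb'))
togo(.4285,-.203,.227,101)
h=cv2.cvtColor(d['image'],cv2.COLOR_BGR2HSV); m=cv2.inRange(h,(15,90,150),(32,255,255))
m=cv2.morphologyEx(m,cv2.MORPH_OPEN,np.ones((5,5)))
cs,_=cv2.findContours(m,0,2)
for c in sorted(cs,key=cv2.contourArea)[-4:]:
    r=cv2.minAreaRect(c);print(cv2.contourArea(c),r,ray(d,*r[0],.013),[ray(d,*p,.013)[:2] for p in cv2.boxPoints(r)])
E
```

```text
time: 2.15
eef_pos: [0.4127, 0.3372, 0.2265]
eef_rot: [-180.0, 0.0, 100.8]
force: [-0.1, 0.6, 0.2]
opening: 0.0739
gripper_force: 0.0
units x,y,z [-3.93  1.99 -0.02] turn -0.03 yaw 100.81 pos [0.4127 0.3372 0.2265] t 2.15 F [-0.1  0.6  0.2] open 0.0739 g 0.0
units x,y,z [-21.41  -3.46  -0.02] turn -0.0 yaw 100.97 pos [0.4116 0.3388 0.2266] t 2.2 F [-0.5  1.  -0.1] open 0.0738 g 0.0
1919.0 ((445.85003662109375, 177.45001220703125), (37.94732666015625, 80.63806915283203), 18.434947967529297) [0.6144 0.3833 0.013 ] [array([0.5904, 0.3373]), array([0.5908, 0.4319]), array([0.6369, 0.4266]), array([0.6399, 0.3306])]
1972.5 ((431.9944763183594, 241.1789093017578), (84.70948028564453, 53.36110305786133), 5.856013774871826) [0.6248 0.3008 0.013 ] [array([0.5771, 0.2598]), array([0.563 , 0.3313]), array([0.6705, 0.3401]), array([0.6904, 0.2684])]
12012.5 ((309.73388671875, 202.0440673828125), (115.48651123046875, 226.1431121826172), 29.56953239440918) [0.459  0.3225 0.013 ] [array([0.3415, 0.2025]), array([0.4337, 0.4657]), array([0.562 , 0.4276]), array([0.4912, 0.1404])]
24055.0 ((360.3939208984375, 122.51564025878906), (397.77313232421875, 183.3402557373047), 4.610649108886719) [0.496  0.4261 0.013 ] [array([0.2698, 0.292 ]), array([0.2697, 0.4944]), array([0.6939, 0.5435]), array([0.7688, 0.3438])]
```

```bash
P="python3 -m pendant"
$P '[[-1,0.9,0,0,0.8],[-1,0.5,0,0,0.8],[-1,0,0,0,0.8],[-1,0,0,0,0.8],[-1,0,0,0,0.8],[-1,0,0,0,0.8],[-1,-0.3,0,0,0.8],[-1,-0.3,0,0,0.8]]' >/dev/null
$P '[[-1,-0.3,0,0,0.8],[-1,-0.3,0,0,0.8],[-1,-0.3,0,0,0.8],[-1,-0.4,0,0,0.8],[-1,-0.4,0,0,0.8],[-1,-0.4,0,0,0.8],[-1,-0.5,0,0,0.8],[-1,-0.5,0,0,0.8]]' >/dev/null
$P '[[-1,-0.5,0,0,0.8],[-1,-0.5,0,0,0.8],[-0.8,0,0,0,0.8],[0,0,0,0,0.8],[0,0,0,0,0.8]]'
python3 - <<'E'
from h import *
d=grab('wrist','w2.png')
import pickle; pickle.dump(d,open('w2.pkl','wb'))
togo(.4285,-.203,.227,101)
E
```

```text
time: 3.95
eef_pos: [0.4211, -0.1374, 0.2267]
eef_rot: [180.0, -0.0, 101.1]
force: [-0.6, -0.0, -0.1]
opening: 0.0736
gripper_force: 0.0
units x,y,z [-2.67 -0.22 -0.02] turn 0.02 yaw 101.16 pos [ 0.4211 -0.1364  0.2266] t 4.0 F [-0.2  0.7  0.9] open 0.0733 g 0.0
```

View pics/w2.png

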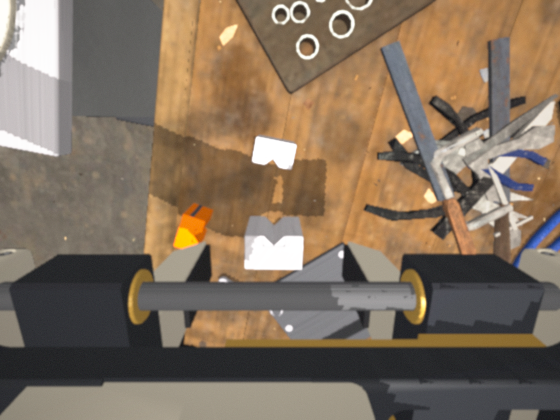

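The block's bright top spans about (245–303, 236–268), parallel to the image rows, so the yaw is right. The orange look-alike is at (192,227) and the small aluminium one at (275,152).

Run:
```python
from h import *
import pickle
d=pickle.load(open('w2.pkl','rb'))
g=d['image'].astype(int); m=((g.min(2)>185)*255).astype(np.uint8); m[:200]=0;m[285:]=0;m[:,:235]=0;m[:,320:]=0
c=max(cv2.findContours(m,0,2)[0],key=cv2.contourArea); r=cv2.minAreaRect(c); print(r)
b=[ray(d,*p,.072)[:2] for p in cv2.boxPoints(r)]; print(b,np.mean(b,0)); 
for p in [(175,247),(195,248),(208,222)]: print('orange',ray(d,*p,0.0)[:2])
print('bed corners FL',ray(d,346,245,.008),'pin',ray(d,222,280,.044))
x,y=np.mean(b,0); togo(x,y,.227,101)
```

```text
((273.5, 252.0), (34.0, 59.0), 90.0)
[array([ 0.3967, -0.1868]), array([ 0.4591, -0.1747]), array([ 0.4677, -0.2142]), array([ 0.4033, -0.2267])] [ 0.4317 -0.2006]
orange [ 0.306  -0.2502]
orange [ 0.3325 -0.2466]
orange [ 0.3449 -0.2067]
bed corners FL [ 0.5278 -0.2008  0.008 ] pin [ 0.3787 -0.2614  0.044 ]
units x,y,z [-2.6  -0.08 -0.02] turn 0.02 yaw 101.16 pos [ 0.4211 -0.1364  0.2266] t 4.0 F [-0.2  0.7  0.9] open 0.0733 g 0.0
```

```bash
P="python3 -m pendant"
$P '[[-1,0,0,0,0.88],[-1,0,0,0,0.88],[-0.6,-0.08,0,0,0.88],[0,0,1,0,0.88],[0,0,1,0,0.88],[0,0,1,0,0.88],[0,0,1,0,0.88],[0,0,0.5,0,0.88]]'
python3 -c "
from h import *
togo(.4315,-.2005,.016,101)"
$P '[[0,0,0.8,0,0.88],[0,0,0.8,0,0.88],[0,0,0.8,0,0.88],[0,0,0.8,0,0.88],[0,0,0.6,0,0.88],[0,0,0,0,0.88]]'
$P '[[0,0,0,0,0.4],[0,0,0,0,0.4],[0,0,0,0,0.4],[0,0,0,0,0.4],[0,0,0,0,0.4],[0,0,0,0,0.4]]' 12
python3 -c "
from h import *
togo(.4315,-.2005,.016,101)"
```

```text
time: 4.67
eef_pos: [0.4303, -0.1989, 0.1114]
eef_rot: [-179.8, -0.2, 101.3]
force: [-1.1, -0.2, -1.2]
opening: 0.0808
gripper_force: 0.0
units x,y,z [-0.07  0.03  3.82] turn 0.04 yaw 101.27 pos [ 0.4303 -0.1989  0.1114] t 4.6667 F [-1.1 -0.2 -1.2] open 0.0808 g 0.0
time: 5.17
eef_pos: [0.4298, -0.1987, 0.0164]
eef_rot: [-179.8, -0.2, 101.3]
force: [0.3, 0.7, -0.6]
opening: 0.081
gripper_force: 0.0
time: 5.67
eef_pos: [0.4317, -0.2019, 0.0201]
eef_rot: [179.9, -0.0, 101.1]
force: [-1.8, 1.4, 7.6]
opening: 0.0641
gripper_force: 12.0
units x,y,z [0.06 0.   0.16] turn 0.01 yaw 101.08 pos [ 0.4317 -0.2019  0.0201] t 5.6667 F [-1.8  1.4  7.6] open 0.0641 g 12.0
```

```bash
P="python3 -m pendant"
$P '[[0,0,-0.06,0,0.4],[0,0,0,0,0.4],[0,0,0,0,0.4]]'
python3 - <<'E'
from h import *
d=grab('scene'); a=cv2.resize(d['image'][205:300,225:370],None,fx=4,fy=4); e=grab('side'); b=cv2.resize(e['image'][160:255,250:395],None,fx=4,fy=4)
cv2.imwrite('pics/g1.png',np.vstack([a,b])[:600*2].astype(np.uint8)[:, :800] if False else cv2.resize(np.vstack([a,b]),None,fx=.78,fy=.78))
E
```

```text
time: 5.92
eef_pos: [0.4309, -0.202, 0.0205]
eef_rot: [-180.0, -0.0, 101.1]
force: [-0.5, -0.0, -5.7]
opening: 0.0638
gripper_force: 12.0
```

View pics/g1.png

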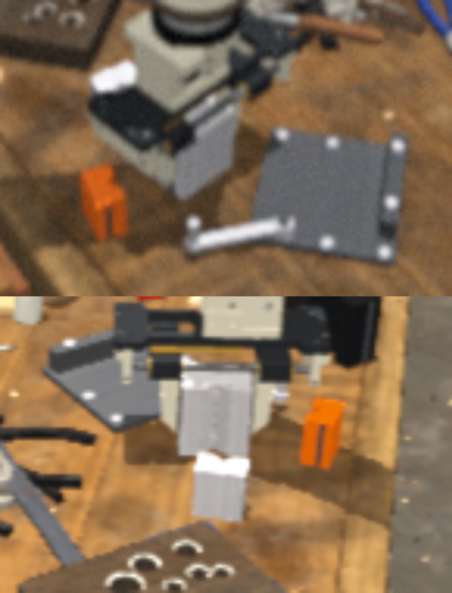

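The block is gripped and clear of the look-alikes. The force reading says the arm may now be carrying the block's weight, so I lower it back, then turn and slide.

```bash
P="python3 -m pendant"
$P '[[0,0,0.05,0,0.4],[0,0,0,0,0.4]]'
$P '[[0,0,0,-0.5,0.4],[0,0,0,-0.5,0.4],[0,0,0,-0.5,0.4],[0,0,0,-0.5,0.4],[0,0,0,-0.5,0.4],[0,0,0,-0.5,0.4],[0,0,0,-0.5,0.4],[0,0,0,-0.5,0.4]]'
$P '[[0,0,0,-0.5,0.4],[0,0,0,-0.5,0.4],[0,0,0,0,0.4],[0,0,0,0,0.4]]'
python3 - <<'E'
from h import *
import pickle
pickle.dump(grab('scene','s3.png'),open('s3.pkl','wb'));pickle.dump(grab('side'),open('d3.pkl','wb'))
togo(.4315,-.2005,.02,135.5)
E
```

```text
time: 6.18
eef_pos: [0.4309, -0.2021, 0.0198]
eef_rot: [-180.0, -0.0, 101.0]
force: [-2.4, 0.8, 3.8]
opening: 0.0641
gripper_force: 12.0
time: 6.85
eef_pos: [0.4312, -0.2024, 0.0198]
eef_rot: [180.0, 0.0, 128.7]
force: [-2.2, 1.2, 0.7]
opening: 0.0641
gripper_force: 12.0
time: 7.18
eef_pos: [0.4313, -0.2025, 0.0198]
eef_rot: [180.0, 0.0, 135.3]
force: [-0.9, -0.3, 3.4]
opening: 0.0642
gripper_force: 12.0
units x,y,z [ 0.05  0.06 -0.01] turn -0.02 yaw 135.33 pos [ 0.4314 -0.2025  0.0198] t 7.2833 F [-3.   0.1  5. ] open 0.0637 g 12.0
```

```bash
P="python3 -m pendant"
$P '[[-0.3,-0.04,0,0,0.4],[-0.3,-0.04,0,0,0.4],[-0.3,-0.04,0,0,0.4],[-0.3,-0.04,0,0,0.4],[-0.3,0,0,0,0.4],[0,0,0,0,0.4]]'
$P '[[-0.15,0,0,0,0.4],[0,0,0,0,0.4]]'
$P '[[-0.1,0,0,0,0.4],[0,0,0,0,0.4]]'
python3 - <<'E'
from h import *
import pickle
togo(.472-.0143,-.2525+.014,.02,135.5)
a=grab('scene');b=grab('side')
x=cv2.resize(a['image'][205:300,225:370],None,fx=4,fy=4,interpolation=2);y=cv2.resize(b['image'][160:255,250:395],None,fx=4,fy=4,interpolation=2)
cv2.imwrite('pics/g2.png',cv2.resize(np.vstack([x,y]),None,fx=.78,fy=.78))
E
```

```text
time: 7.78
eef_pos: [0.4559, -0.2315, 0.0191]
eef_rot: [180.0, 0.0, 135.4]
force: [0.5, -0.1, -4.7]
opening: 0.0642
gripper_force: 12.0
time: 7.95
eef_pos: [0.4575, -0.2333, 0.019]
eef_rot: [-180.0, -0.1, 135.4]
force: [-0.4, 0.4, -2.9]
opening: 0.064
gripper_force: 12.0
time: 8.12
eef_pos: [0.4597, -0.2359, 0.0192]
eef_rot: [-180.0, 0.0, 135.4]
force: [0.5, 1.1, -4.0]
opening: 0.0637
gripper_force: 12.0
units x,y,z [-0.02 -0.13 -0.03] turn -0.01 yaw 135.43 pos [ 0.4597 -0.2359  0.0192] t 8.1167 F [ 0.5  1.1 -4. ] open 0.0637 g 12.0
```

```bash
P="python3 -m pendant"
$P '[[0,0,0.05,0,0.4],[0,0,0,0,0.4]]'
$P '[[-0.12,0,0,0,0.4],[0,0,0,0,0.4]]'
$P '[[-0.12,0,0,0,0.4],[0,0,0,0,0.4]]'
python3 - <<'E'
from h import *
togo(.472-.0143,-.2525+.014,.02,135.5)
a=grab('scene');b=grab('side')
x=cv2.resize(a['image'][205:300,225:370],None,fx=4,fy=4,interpolation=2);y=cv2.resize(b['image'][160:255,250:395],None,fx=4,fy=4,interpolation=2)
cv2.imwrite('pics/g2.png',cv2.resize(np.vstack([x,y]),None,fx=.78,fy=.78))
E
```

```text
time: 8.38
eef_pos: [0.4599, -0.2362, 0.0188]
eef_rot: [180.0, 0.1, 135.4]
force: [-1.0, 0.9, 3.3]
opening: 0.0642
gripper_force: 12.0
time: 8.55
eef_pos: [0.4613, -0.2376, 0.0185]
eef_rot: [-180.0, -0.1, 135.4]
force: [-3.2, 2.2, 6.2]
opening: 0.0646
gripper_force: 12.0
time: 8.72
eef_pos: [0.4634, -0.2396, 0.0183]
eef_rot: [-180.0, -0.1, 135.4]
force: [-2.5, 1.8, 3.7]
opening: 0.0643
gripper_force: 12.0
units x,y,z [ 0.19 -0.13 -0.07] turn -0.01 yaw 135.43 pos [ 0.4634 -0.2396  0.0183] t 8.7167 F [-2.5  1.8  3.7] open 0.0643 g 12.0
```

```bash
P="python3 -m pendant"
for i in 1 ; do $P '[[-0.12,0,0,0,0.4],[0,0,0,0,0.4]]' | egrep 'pos|force'; done
$P '[[-0.12,0,0,0,0.4],[0,0,0,0,0.4]]'| egrep 'pos|rot|force'
$P '[[-0.12,0,0,0,0.4],[0,0,0,0,0.4]]'| egrep 'pos|rot|force'
```

```text
eef_pos: [0.466, -0.242, 0.0181]
force: [-1.9, 1.7, 0.5]
gripper_force: 12.0
eef_pos: [0.4686, -0.2444, 0.018]
eef_rot: [180.0, 0.0, 135.4]
force: [-0.7, -0.2, -4.0]
gripper_force: 12.0
eef_pos: [0.4711, -0.2469, 0.0181]
eef_rot: [180.0, 0.1, 135.4]
force: [-0.3, 0.4, -5.9]
gripper_force: 12.0
```

Run:
```python
from h import *
a=grab('scene');b=grab('side')
x=cv2.resize(a['image'][205:300,225:370],None,fx=5.5,fy=5.5,interpolation=2);y=cv2.resize(b['image'][160:255,250:395],None,fx=5.5,fy=5.5,interpolation=2)
cv2.imwrite('pics/g2.png',cv2.resize(np.hstack([x[:,100:580],y[:,100:500]]),None,fx=.9,fy=.9))
```

```text
(no output)
```

View pics/g2.png

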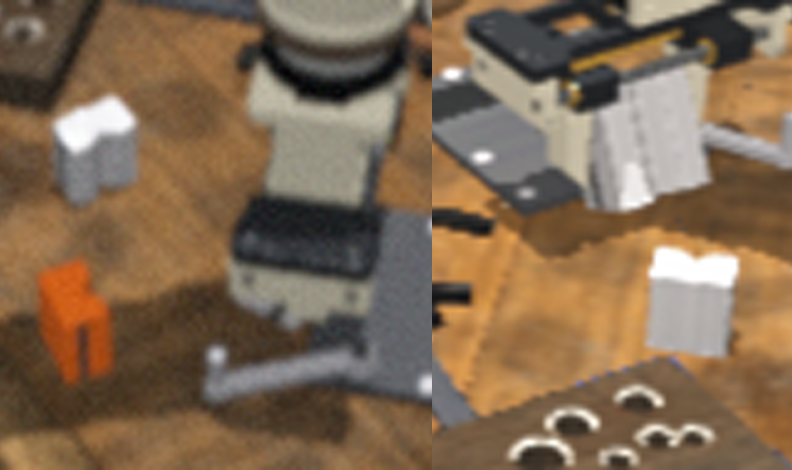

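The block met the edge and is already leaning over the plate within the grip, top to the left in the right-hand panel. I ease the grip so that it settles on its own support.

```bash
P="python3 -m pendant"
$P '[[0,0,0,0,0.4],[0,0,0,0,0.4],[0.2,0,0,0,0.4],[0.2,0,0,0,0.4],[0,0,0,0,0.4]]' 3
$P '[[0,0,0,0,0.75],[0,0,0,0,0.75],[0,0,0,0,0.8],[0,0,0,0,0.8],[0,0,0,0,0.88],[0,0,0,0,0.88]]'
$P '[[0,0,-1,0,0.88],[0,0,-1,0,0.88],[0,0,-1,0,0.88],[0,0,-0.3,0,0.88],[1,0,0,0,0.3],[1,0,0,0,0.3],[1,0,0,0,0.3],[0,0,0,0,0.3]]'
python3 - <<'E'
from h import *
import pickle
togo(.472,-.2525,.06,135.5)
D=[grab(n) for n in('scene','side','wrist')]; pickle.dump(D,open('d4.pkl','wb'))
x=cv2.resize(D[0]['image'][205:300,265:355],None,fx=4,fy=4,interpolation=2);y=cv2.resize(D[2]['image'],None,fx=380/560*1,fy=380/560)
cv2.imwrite('pics/g3.png',np.hstack([x,cv2.resize(D[2]['image'],(440,380))]))
E
```

```text
time: 9.83
eef_pos: [0.4621, -0.2381, 0.0184]
eef_rot: [-180.0, -0.1, 135.5]
force: [-0.5, 1.3, 1.3]
opening: 0.0639
gripper_force: 3.0
time: 10.33
eef_pos: [0.4632, -0.2392, 0.0182]
eef_rot: [180.0, 0.0, 135.4]
force: [0.3, 0.1, -0.6]
opening: 0.0799
gripper_force: 0.0
time: 11.0
eef_pos: [0.405, -0.1828, 0.0996]
eef_rot: [-179.9, -0.4, 135.5]
force: [-0.9, 1.5, 0.3]
opening: 0.0588
gripper_force: 0.0
units x,y,z [-3.87 -0.11  1.58] turn 0.01 yaw 135.54 pos [ 0.405  -0.1828  0.0996] t 11.0 F [-0.9  1.5  0.3] open 0.0588 g 0.0
```

View pics/g3.png

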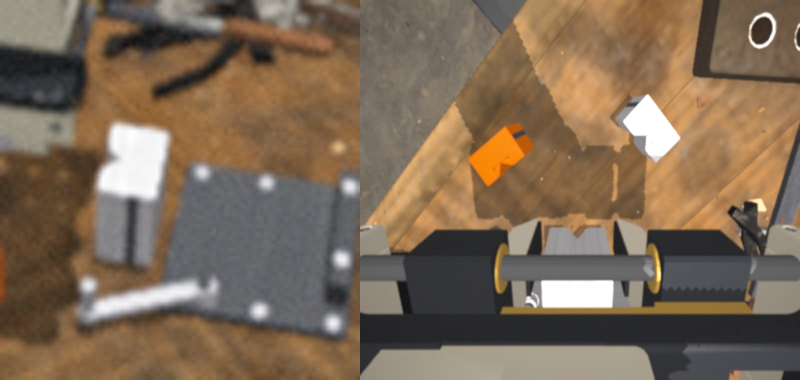

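The block stands upright at the edge, square to the bed (scene crop, block at (130,195), edge at (165,262)). Now I measure the gap.

Run:
```python
from h import *
import pickle
S,D,W=pickle.load(open('d4.pkl','rb'))
s=lambda u,v,z:ray(S,265+u/4,205+v/4,z)
o=np.array([.472,-.2575]); a=np.radians(-44.5);X=np.array([np.cos(a),np.sin(a)]);Y=np.array([-X[1],X[0]])
def B(p): q=p[:2]-o; return np.array([q@X,q@Y])
for n,p,z in [('FL',(188,163),.008),('FR',(163,283),.008),('top',(168,130),.072),('top',(158,200),.072),('top',(97,192),.072),('top',(112,124),.072),('foot',(155,268),0),('foot',(97,263),0),('pin',(88,286),.044)]: print(n,B(s(*p,z)))
# block wrist top
print([B(ray(W,(u-360)*560/440,v*420/380,.072)+np.array([0,-.005,0])) for u,v in[(540,254),(614,254)]])
s=bot.sense(); print('tcp',B(s['eef_pos']-np.array([0,.005,0])))
```

```text
FL [-0.0021  0.0709]
FR [-0.0031 -0.0475]
top [-0.0153  0.0375]
top [-0.012  -0.0305]
top [-0.0536 -0.0315]
top [-0.0552  0.0355]
foot [-0.0113 -0.0284]
foot [-0.0522 -0.0321]
pin [-0.0483 -0.0902]
[array([-0.0625, -0.0265]), array([-0.0624,  0.0367])]
tcp [-0.0902  0.0036]
```

```bash
P="python3 -m pendant"
$P '[[0,0,0.9,0,0.25],[0,0,0.9,0,0.25],[0,0,0.9,0,0.25],[0,0,0.7,0,0.25],[-0.3,0,0,0,0.25],[-0.3,0,0,0,0.25],[-0.3,0,0,0,0.25],[-0.2,0,0,0,0.25]]'
$P '[[-0.15,0,0,0,0.25],[0,0,0,0,0.25]]'|egrep 'pos|force|rot|opening'
$P '[[-0.15,0,0,0,0.25],[0,0,0,0,0.25]]'|egrep 'pos|force|rot'
```

```text
time: 11.82
eef_pos: [0.4311, -0.2073, 0.0168]
eef_rot: [180.0, 0.1, 135.4]
force: [-1.1, 2.8, 0.1]
opening: 0.0229
gripper_force: 1.6
eef_pos: [0.4324, -0.2088, 0.0164]
eef_rot: [180.0, 0.0, 135.4]
force: [-1.7, 1.0, 1.4]
opening: 0.0227
gripper_force: 1.0
eef_pos: [0.4346, -0.2109, 0.0161]
eef_rot: [180.0, -0.0, 135.4]
force: [-2.1, 2.2, -1.4]
gripper_force: 1.4
```

```bash
P="python3 -m pendant"
$P '[[-0.12,0,0,0,0.25],[0,0,0,0,0.25]]'|egrep 'pos|force|rot'
$P '[[-0.12,0,0,0,0.25],[0,0,0,0,0.25]]'|egrep 'pos|force|rot'
$P '[[-0.12,0,0,0,0.25],[0,0,0,0,0.25]]'|egrep 'pos|force|rot'
```

```text
eef_pos: [0.4366, -0.213, 0.0159]
eef_rot: [-180.0, -0.0, 135.5]
force: [-1.9, 2.9, -1.3]
gripper_force: 1.3
eef_pos: [0.4368, -0.2134, 0.0155]
eef_rot: [-180.0, -0.3, 135.5]
force: [-6.8, 6.9, 6.2]
gripper_force: 4.6
eef_pos: [0.4369, -0.2135, 0.0151]
eef_rot: [-179.9, -0.6, 135.5]
force: [-10.2, 11.3, 10.8]
gripper_force: 7.6
```

The block is against the fence, with contact at TCP (.4368,-.2134). I back off, raise the fingertips to about 58 mm and push it over.

```bash
P="python3 -m pendant"
$P '[[0.5,0,0,0,0.25],[0,0,-0.9,0,0.25],[0,0,-0.8,0,0.25],[-0.2,0,0,0,0.25],[-0.2,0,0,0,0.25],[-0.2,0,0,0,0.25],[0,0,0,0,0.25]]'
$P '[[-0.2,0,0,0,0.25],[-0.2,0,0,0,0.25],[-0.2,0,0,0,0.25],[0,0,0,0,0.25]]'|egrep 'pos|force|rot'
$P '[[-0.2,0,0,0,0.25],[-0.2,0,0,0,0.25],[0,0,0,0,0.25]]'|egrep 'pos|force|rot'
```

```text
time: 13.23
eef_pos: [0.4433, -0.2197, 0.0577]
eef_rot: [-180.0, -0.0, 135.4]
force: [-1.8, 3.4, 4.0]
opening: 0.0229
gripper_force: 2.1
eef_pos: [0.4545, -0.231, 0.0577]
eef_rot: [-180.0, 0.1, 135.4]
force: [-0.2, -0.9, 0.2]
gripper_force: 0.0
eef_pos: [0.4616, -0.2379, 0.058]
eef_rot: [-180.0, 0.1, 135.4]
force: [1.2, -0.2, -0.5]
gripper_force: 0.0
```

```bash
P="python3 -m pendant"
$P '[[1,0,-0.5,0,0.25],[1,0,-1,0,0.25],[1,0,0,0,0.25],[0.8,0,0,0,0.25],[0,0,0,0,0.25],[0,0,0,0,0.25]]'
cat >> h.py <<'E'
o=np.array([.4699,-.2504]); a=np.radians(-44.5);X=np.array([np.cos(a),np.sin(a)]);Y=np.array([-X[1],X[0]])
def B(p): q=np.array(p)[:2]-o; return np.array([q@X,q@Y])
def Wd(x,y): return o+x*X+y*Y
def bright(d,n,z,thr):
    g=d['image']; c=proj(d,[*Wd(.035,0),z]); u,v=int(c[0]),int(c[1])
    m=((g.min(2)>thr)*255).astype(np.uint8); k=np.zeros_like(m); k[v-45:v+45,u-45:u+45]=255; m&=k
    for c in sorted(cv2.findContours(m,0,2)[0],key=cv2.contourArea)[-4:]:
        if cv2.contourArea(c)<25: continue
        q=cv2.approxPolyDP(c,2.5,True)[:,0]; print(n,cv2.contourArea(c),q.tolist(),[(B(ray(d,*p,z))*1000).round().astype(int).tolist() for p in q])
E
python3 - <<'E'
from h import *
import pickle
D=[grab(n,n+'5.png') for n in('scene','side','wrist')]; pickle.dump(D,open('d5.pkl','wb'))
bright(D[0],'scene',.048,180);bright(D[1],'side',.048,180);bright(D[2],'wrist',.048,180)
print(B(bot.sense()['eef_pos']))
E
```

```text
time: 14.32
eef_pos: [0.3927, -0.1696, 0.0959]
eef_rot: [180.0, 0.0, 135.5]
force: [1.5, 0.1, 0.8]
opening: 0.0231
gripper_force: 0.0
scene 75.5 [[314, 277], [292, 279], [288, 283]] [[29, -85], [-27, -103], [-35, -118]]
scene 408.5 [[304, 244], [301, 260], [325, 264], [328, 247]] [[-16, 30], [-14, -32], [52, -33], [53, 32]]
side 78.0 [[312, 214], [327, 218], [329, 212], [314, 211]] [[-139, 87], [-176, 65], [-156, 42], [-130, 74]]
side 91.5 [[260, 143], [255, 151], [257, 166], [262, 154]] [[302, -26], [260, 20], [168, 69], [229, 12]]
side 292.0 [[288, 179], [300, 189], [307, 188], [307, 191], [315, 185], [328, 188], [300, 172], [297, 179]] [[50, 34], [-16, 38], [-22, 17], [-36, 27], [-21, -13], [-55, -35], [66, -22], [36, 11]]
[-0.1098  0.0035]
```

The block lies flat on the plate: its bright top is 68 × 63 mm, near end just over the front edge, y about 0. Next I lower behind it and slide it home.

```bash
P="python3 -m pendant"
$P '[[0,0,0.9,0,0.25],[0,0,0.9,0,0.25],[0,0,0.9,0,0.25],[-0.8,0,0,0,0.25],[-0.8,-0.1,0,0,0.25],[-0.8,0,0,0,0.25],[-0.6,0,0,0,0.25],[0,0,0,0,0.25]]'
$P '[[-0.2,0,0,0,0.25],[-0.2,0,0,0,0.25],[-0.2,0,0,0,0.25],[-0.2,0,0,0,0.25],[-0.2,0,0,0,0.25],[-0.2,0,0,0,0.25],[0,0,0,0,0.25]]'
python3 -c "
from h import *
print(B(bot.sense()['eef_pos']))"
```

```text
time: 15.13
eef_pos: [0.4481, -0.2283, 0.0282]
eef_rot: [180.0, 0.3, 135.3]
force: [1.1, -0.3, 0.2]
opening: 0.0227
gripper_force: 0.0
time: 15.72
eef_pos: [0.4663, -0.2458, 0.028]
eef_rot: [-180.0, 0.0, 135.4]
force: [-1.5, 1.4, -1.2]
opening: 0.0233
gripper_force: 0.7
[-0.0058  0.0008]
```

```bash
P="python3 -m pendant"
$P '[[-0.2,0,0,0,0.25],[-0.2,0,0,0,0.25],[-0.2,0,0,0,0.25],[-0.2,0,0,0,0.25],[-0.2,0,0,0,0.25],[-0.2,0,0,0,0.25],[0,0,0,0,0.25]]'|egrep 'pos|force|rot'
$P '[[-0.15,0,0,0,0.25],[0,0,0,0,0.25]]'|egrep 'pos|force|rot'
$P '[[-0.15,0,0,0,0.25],[0,0,0,0,0.25]]'|egrep 'pos|force|rot'
python3 -c "
from h import *
print(B(bot.sense()['eef_pos']))"
```

```text
eef_pos: [0.4887, -0.2679, 0.0284]
eef_rot: [180.0, 0.1, 135.4]
force: [0.7, -0.7, 0.9]
gripper_force: 0.0
eef_pos: [0.4902, -0.2693, 0.0283]
eef_rot: [180.0, -0.0, 135.4]
force: [-1.2, 0.6, -1.8]
gripper_force: 1.4
eef_pos: [0.4921, -0.271, 0.0281]
eef_rot: [-180.0, -0.1, 135.4]
force: [-2.6, 3.7, 2.3]
gripper_force: 2.5
[0.0303 0.0009]
```

```bash
P="python3 -m pendant"
$P '[[-0.12,0,0,0,0.25],[0,0,0,0,0.25]]'|egrep 'pos|force|rot'
$P '[[-0.12,0,0,0,0.25],[0,0,0,0,0.25]]'|egrep 'pos|force|rot'
$P '[[-0.12,0,0,0,0.25],[0,0,0,0,0.25],[0,0,0,0,0.25]]'|egrep 'pos|force|rot'
python3 -c "
from h import *
print(B(bot.sense()['eef_pos']))"
```

```text
eef_pos: [0.4921, -0.2711, 0.0278]
eef_rot: [-180.0, -0.4, 135.5]
force: [-8.2, 8.1, 8.3]
gripper_force: 5.9
eef_pos: [0.4921, -0.271, 0.0274]
eef_rot: [-179.9, -0.8, 135.5]
force: [-13.1, 12.4, 13.6]
gripper_force: 9.1
eef_pos: [0.492, -0.271, 0.027]
eef_rot: [-179.9, -1.1, 135.5]
force: [-17.6, 16.6, 18.6]
gripper_force: 12.2
[0.0302 0.0008]
```

The block is home against the stop, at 24 N with no further travel. Next is the catch. I'll close the fingers and push the pin from its -y side, then finish from its -x side. First I retreat and locate the pin.

```bash
P="python3 -m pendant"
$P '[[1,0,0,0,0],[1,0,-0.6,0,0],[0.5,0,-1,0,0],[0.6,-0.6,-0.4,0,0],[0.5,-1,0,0,0],[0,-1,0,0,0],[0,-1,0,0,0],[0,0,0,0,0]]'|egrep 'pos|force|rot'
python3 - <<'E'
from h import *
import pickle
D=[grab(n,n+'6.png') for n in('scene','side','wrist')]; pickle.dump(D,open('d6.pkl','wb'))
bright(D[0],'scene',.048,180)
for n,d,t in(('scene',D[0],130),('side',D[1],130)):
    u,v=[int(k) for k in proj(d,[*Wd(-.047,-.089),.044])]; print(n,u,v,d['image'][v-5:v+6,u-6:u+7].min(2).tolist() if 0 else '')
    g=d['image'].min(2)[v-9:v+10,u-9:u+10].astype(np.uint8); _,_,_,mx=cv2.minMaxLoc(cv2.GaussianBlur(g,(3,3),0)); p=(mx[0]+u-9,mx[1]+v-9); print(n,p,B(ray(d,*p,.044)),g.max())
p=B(bot.sense()['eef_pos']);print('tcp',p)
togo(*Wd(-.045,-.125),.028,135.4)
E
```

```text
eef_pos: [0.369, -0.2838, 0.0791]
eef_rot: [-179.9, 0.2, 135.1]
force: [-0.1, 0.2, 0.0]
gripper_force: 0.0
scene 46.5 [[314, 277], [296, 280]] [[29, -85], [-16, -104]]
scene 407.5 [[324, 247], [322, 263], [347, 266], [348, 250]] [[42, 30], [43, -32], [111, -29], [109, 32]]
scene 285 274 
scene (294, 281) [-0.0211 -0.105 ] 149
side 340 183 
side (331, 188) [-0.0542 -0.0468] 235
tcp [-0.0485 -0.089 ]
units x,y,z [-0.14 -1.44  2.03] turn -0.0 yaw 135.38 pos [ 0.3729 -0.2799  0.0788] t 18.0333 F [ 0.4  0.7 -0.6] open 0.0007 g 0.0
```

```bash
P="python3 -m pendant"
$P '[[-0.1,-0.8,0,0,0],[0,-0.8,0,0,0],[0,0,0.7,0,0],[0,0,0.7,0,0],[0,0,0.6,0,0],[0,0.3,0,0,0],[0,0.3,0,0,0],[0,0,0,0,0]]'|egrep 'pos|force|rot'
python3 -c "
from h import *
print(B(bot.sense()['eef_pos']))"
$P '[[0.1,0.4,0,0,0],[0.08,0.4,0,0,0],[0.05,0.4,0,0,0],[0,0.4,0,0,0],[-0.03,0.4,0,0,0],[0,0,0,0,0]]'|egrep 'pos|force|rot'
python3 -c "
from h import *
print(B(bot.sense()['eef_pos']))"
```

```text
eef_pos: [0.3587, -0.2969, 0.0287]
eef_rot: [179.9, 0.0, 135.6]
force: [-0.1, -0.0, -0.4]
gripper_force: 0.0
[-0.0467 -0.1111]
eef_pos: [0.3904, -0.2575, 0.0285]
eef_rot: [179.9, 0.1, 135.6]
force: [0.3, -0.1, -0.4]
gripper_force: 0.0
[-0.0517 -0.0608]
```

```bash
P="python3 -m pendant"
$P '[[-0.08,0.3,0,0,0],[-0.12,0.3,0,0,0],[-0.18,0.3,0,0,0],[-0.2,0.2,0,0,0],[0,0,0,0,0]]'|egrep 'pos|force|rot'
python3 - <<'E'
from h import *
print(B(bot.sense()['eef_pos']))
d=grab('scene','scene7.png'); g=grab('side','side7.png')
for D,b in((d,1),(g,1)):
  for q in (113,70,60,55,50,45): 
    q=np.radians(q); u,v=[int(round(k)) for k in proj(D,[*Wd(.03-.041*np.sin(q),-.056+.041*np.cos(q)),.018])]; print(round(np.degrees(q)),(u,v),D['image'][v-2:v+3,u-2:u+3].min(2).mean().round(), end=' ')
  print()
E
```

```text
eef_pos: [0.4198, -0.2502, 0.0284]
eef_rot: [179.9, 0.1, 135.5]
force: [0.6, 0.3, 0.9]
gripper_force: 0.0
[-0.0359 -0.035 ]
113 (301, 279) 40.0 70 (302, 270) 125.0 60 (304, 269) 158.0 55 (304, 268) 141.0 50 (305, 267) 122.0 45 (306, 267) 123.0 
113 (327, 187) 140.0 70 (320, 189) 168.0 60 (317, 189) 211.0 55 (316, 189) 206.0 50 (315, 189) 188.0 45 (314, 189) 168.0
```

The catch is now at about 57°. I move behind the pin on its -x side and push it shut.

```bash
P="python3 -m pendant"
$P '[[0,-0.2,0,0,0],[0.6,0,0,0,0],[0.6,0,0,0,0],[0,0.7,0,0,0],[0,0.7,0,0,0],[-0.3,0,0,0,0],[-0.3,0.1,0,0,0],[0,0,0,0,0]]'|egrep 'pos|force'
$P '[[-0.3,0.1,0,0,0],[-0.3,0.1,0,0,0],[-0.3,0.1,0,0,0],[-0.3,0.1,0,0,0],[-0.3,0.1,0,0,0],[-0.3,0.05,0,0,0],[-0.3,0.05,0,0,0],[0,0,0,0,0]]'|egrep 'pos|force'
python3 -c "
from h import *
print(B(bot.sense()['eef_pos']))"
```

```text
eef_pos: [0.4284, -0.2143, 0.0277]
force: [-2.7, 7.5, 2.9]
gripper_force: 3.1
eef_pos: [0.4788, -0.243, 0.0281]
force: [0.5, 0.4, -0.1]
gripper_force: 0.0
[0.0012 0.0115]
```

```bash
P="python3 -m pendant"
$P '[[-0.25,0.15,0,0,0],[-0.2,0,0,0,0],[0,0,0,0,0]]'|egrep 'pos|force'
$P '[[-0.15,0,0,0,0],[0,0,0,0,0]]'|egrep 'pos|force'
$P '[[-0.15,0,0,0,0],[0,0,0,0,0]]'|egrep 'pos|force'
python3 -c "
from h import *
print(B(bot.sense()['eef_pos']))"
```

```text
eef_pos: [0.4886, -0.2497, 0.0284]
force: [0.5, -0.3, -0.7]
gripper_force: 0.0
eef_pos: [0.4907, -0.2516, 0.0283]
force: [0.1, 0.1, 0.2]
gripper_force: 0.0
eef_pos: [0.4915, -0.2522, 0.0278]
force: [-4.0, 1.9, 3.7]
gripper_force: 2.2
[0.0166 0.0139]
```

```bash
P="python3 -m pendant"
$P '[[-0.15,0,0,0,0],[0,0,0,0,0]]'|egrep 'pos|force'
$P '[[-0.1,0,0,0,0],[0,0,0,0,0],[0,0,0,0,0]]'|egrep 'pos|force'
python3 - <<'E'
from h import *
print(B(bot.sense()['eef_pos']))
d=pickle=None
import pickle
w=pickle.load(open('w1.pkl','rb'))
g=cv2.cvtColor(w['image'],cv2.COLOR_BGR2HSV)
print([np.round(proj(w,[x,y,.013])) for x,y in((.486,.288),(.50,.34),(.47,.23))], g[202,310])
e=pickle.load(open('d0.pkl','rb'))
# blank segmentation in wrist w1 around its place: sample hsv
u,v=[int(k) for k in proj(w,[.486,.288,.026])]
print(g[v-60:v+61:12,u-60:u+61:12].tolist())
E
```

```text
eef_pos: [0.4918, -0.2524, 0.0272]
force: [-8.0, 7.6, 8.1]
gripper_force: 5.6
eef_pos: [0.492, -0.2526, 0.027]
force: [-11.3, 10.0, 13.4]
gripper_force: 8.2
[0.0173 0.0139]
[array([325., 231.]), array([345., 195.]), array([303., 270.])] [ 15 117 129]
[[[15, 126, 123], [16, 130, 137], [15, 132, 124], [14, 130, 120], [16, 137, 136], [15, 137, 181], [16, 138, 204], [15, 127, 187], [15, 131, 196], [14, 126, 195], [15, 129, 186]], [[16, 141, 136], [15, 129, 198], [16, 135, 125], [15, 136, 137], [15, 134, 129], [15, 134, 204], [16, 132, 160], [15, 137, 214], [15, 145, 171], [15, 135, 192], [14, 118, 179]], [[15, 135, 138], [16, 133, 199], [15, 133, 130], [15, 131, 125], [14, 127, 129], [15, 128, 205], [24, 158, 253], [25, 92, 254], [15, 129, 195], [15, 117, 181], [15, 127, 179]], [[16, 115, 106], [15, 126, 136], [17, 133, 115], [15, 129, 115], [15, 114, 112], [16, 119, 135], [27, 80, 255], [16, 138, 211], [15, 128, 180], [14, 113, 189], [15, 118, 183]], [[14, 118, 153], [16, 138, 165], [15, 129, 150], [15, 129, 158], [15, 126, 158], [22, 104, 252], [26, 86, 255], [14, 118, 149], [15, 125, 
[... 347 characters left out ...]
 38, 166], [14, 113, 200], [15, 122, 194]], [[15, 130, 183], [16, 137, 197], [15, 128, 172], [15, 133, 172], [22, 104, 253], [16, 128, 214], [15, 133, 180], [0, 9, 29], [20, 40, 166], [19, 39, 165], [18, 47, 168]], [[15, 124, 196], [16, 141, 208], [15, 129, 182], [15, 126, 186], [16, 135, 208], [15, 117, 165], [15, 129, 162], [90, 8, 31], [15, 33, 92], [21, 37, 165], [22, 38, 166]], [[175, 20, 77], [0, 7, 74], [160, 10, 74], [10, 10, 75], [173, 13, 77], [10, 10, 78], [165, 7, 78], [158, 13, 76], [120, 7, 73], [0, 7, 78], [150, 7, 77]], [[120, 3, 98], [150, 3, 98], [150, 5, 97], [130, 8, 99], [120, 2, 146], [150, 2, 145], [150, 2, 144], [120, 2, 146], [0, 2, 144], [30, 2, 143], [10, 5, 143]]]
```

The catch is at its stop. I retreat and measure the blank by its hue (20–30, bright).

```bash
P="python3 -m pendant"
$P '[[0.6,0,0,0,0.3],[0.6,0,-0.3,0,0.5],[0,0,-1,0,0.7],[0,0,-1,0,0.7],[0,0,-1,0,0.7],[0,0,-1,0,0.7],[0,0,-1,0,0.7],[0,0,-1,0,0.7]]'|egrep 'pos|force'
python3 - <<'E'
from h import *
import pickle
w=pickle.load(open('w1.pkl','rb'));e=pickle.load(open('d0.pkl','rb'))
for n,d in(('wrist',w),('scene',e['scene']),('side',e['side'])):
    h=cv2.cvtColor(d['image'],cv2.COLOR_BGR2HSV); m=cv2.inRange(h,(19,50,170),(32,255,255))
    u,v=[int(k) for k in proj(d,[.486,.288,.013])]; r={'wrist':80,'scene':20,'side':35}[n]
    k=np.zeros_like(m);k[max(v-r,0):v+r,u-r:u+r]=255;m&=k
    c=max(cv2.findContours(m,0,2)[0],key=cv2.contourArea)
    b=cv2.minAreaRect(c); p=c[:,0].astype(float); vx,vy,x0,y0=cv2.fitLine(p.astype(np.float32),2,0,.01,.01).ravel()
    t=(p-[x0,y0])@[vx,vy]; E=[ray(d,x0+vx*s,y0+vy*s,.02) for s in(t.min(),t.max())]
    df=E[1]-E[0]; print(n,cv2.contourArea(c),b,'ends',E[0][:2],E[1][:2],'mid',(E[0]+E[1])[:2]/2,'len',np.linalg.norm(df),'ang',np.degrees(np.arctan2(df[1],df[0]))%180)
D=[grab('scene','scene8.png'),grab('side','side8.png')]
bright(D[0],'scene',.048,150)
u,v=[int(k) for k in proj(D[0],[*Wd(.03,-.015),.018])]; print('arm',D[0]['image'][v-2:v+3,u-2:u+3].min(2).mean())
togo(.487,.288,.18)
E
```

```text
eef_pos: [0.4762, -0.2367, 0.1872]
force: [1.0, -0.2, -0.4]
gripper_force: 0.0
wrist 1280.0 ((328.8000183105469, 230.40000915527344), (18.782970428466797, 84.9705810546875), 26.56505012512207) ends [0.4779 0.2369] [0.5032 0.3438] mid [0.4906 0.2904] len 0.10987939349098085 ang 76.66854943380098
scene 47.5 ((226.2000274658203, 166.90003967285156), (16.099689483642578, 4.0249223709106445), 63.43495178222656) ends [0.5016 0.3441] [0.4804 0.2436] mid [0.491  0.2939] len 0.10278581163089874 ang 78.04881445833068
side 252.0 ((259.10174560546875, 319.5868835449219), (10.52076244354248, 40.22123336791992), 34.159690856933594) ends [0.4981 0.3398] [0.4768 0.2344] mid [0.4875 0.2871] len 0.10754047200977127 ang 78.59198130068107
scene 566.5 [[354, 251], [320, 247], [323, 253], [317, 257], [314, 270], [317, 278], [321, 263], [347, 267], [349, 252]] [[126, 31], [31, 28], [42, 6], [27, -12], [25, -61], [37, -86], [41, -32], [111, -32], [113, 25]]
arm 215.36
units x,y,z [14.55 15.21  0.41] turn None yaw 135.41 pos [ 0.4792 -0.2381  0.1903] t 22.8167 F [ 1.2 -0.6 -0.5] open 0.0573 g 0.0
```

The catch is shut: the arm shows along x ≈ 27 mm, from y -61 up. The blank's middle is (.490,.289) with its axis at about 77.5°. I turn and go above it.

```bash
P="python3 -m pendant"
$P '[[0,0,0,1,0.7],[0,0,0,1,0.7],[0,0,0,1,0.7],[0,0,0,1,0.7],[0,0,0,1,0.7],[0,0,0,1,0.7],[0,0,0,1,0.7],[0,0,0,1,0.7]]' >/dev/null
$P '[[0,0,0,0.42,0.7],[1,-0.2,0,0,0.7],[1,-0.2,0,0,0.7],[1,-0.2,0,0,0.7],[1,-0.2,0,0,0.7],[1,-0.2,0,0,0.7],[1,-0.2,0,0,0.7],[1,-0.2,0,0,0.7]]' >/dev/null
$P '[[1,-0.2,0,0,0.7],[1,-0.2,0,0,0.7],[1,-0.2,0,0,0.7],[1,-0.2,0,0,0.7],[1,-0.2,0,0,0.7],[1,-0.2,0,0,0.7],[1,-0.2,0,0,0.7],[0,0,0,0,0.7]]'
python3 - <<'E'
from h import *
togo(.490,.289,.12,77.5)
E
```

```text
time: 24.82
eef_pos: [0.4829, 0.1264, 0.1852]
eef_rot: [-180.0, -0.1, 77.9]
force: [-0.2, 0.4, -0.2]
opening: 0.0644
gripper_force: 0.0
units x,y,z [ 6.42 -1.08  2.61] turn 0.07 yaw 77.95 pos [0.4829 0.1264 0.1852] t 24.8167 F [-0.2  0.4 -0.2] open 0.0644 g 0.0
```

```bash
P="python3 -m pendant"
$P '[[1,-0.2,0,0.07,0.7],[0,0,0,0,0.7],[0,0,0,0,0.7]]' >/dev/null
python3 - <<'E'
from h import *
d=grab('wrist','w9.png')
h=cv2.cvtColor(d['image'],cv2.COLOR_BGR2HSV); m=cv2.inRange(h,(19,50,170),(32,255,255))
u,v=[int(k) for k in proj(d,[.490,.289,.013])]; r=110
k=np.zeros_like(m);k[max(v-r,0):v+r,max(u-r,0):u+r]=255;m&=k
c=max(cv2.findContours(m,0,2)[0],key=cv2.contourArea)
b=cv2.minAreaRect(c);p=c[:,0].astype(float); vx,vy,x0,y0=cv2.fitLine(p.astype(np.float32),2,0,.01,.01).ravel()
t=(p-[x0,y0])@[vx,vy]; E=[ray(d,x0+vx*s,y0+vy*s,.018) for s in(t.min(),t.max())]
df=E[1]-E[0]; mid=(E[0]+E[1])/2; ang=np.degrees(np.arctan2(df[1],df[0]))%180
print(cv2.contourArea(c),b,mid,np.linalg.norm(df),ang)
togo(mid[0],mid[1],.010,ang)
E
```

```text
2179.5 ((248.5841827392578, 52.955657958984375), (106.46527099609375, 25.079429626464844), 88.78113555908203) [0.492  0.2833 0.018 ] 0.09207028715118223 76.84094566029673
units x,y,z [ 5.45 -0.91  7.01] turn 0.04 yaw 77.11 pos [0.4837 0.1455 0.1852] t 25.1167 F [ 0.2 -1.3  0.3] open 0.0646 g 0.0
```

```bash
P="python3 -m pendant"
$P '[[1,-0.2,0,0.04,0.7],[1,-0.2,0,0,0.7],[1,-0.2,0.5,0,0.7],[1,-0.2,1,0,0.7],[1,-0.1,1,0,0.7],[0.6,0,1,0,0.7],[0,0,0,0,0.7],[0,0,0,0,0.7]]' >/dev/null
python3 - <<'E'
from h import *
togo(.4925,.289,.010,76.8)
d=grab('wrist','w10.png')
h=cv2.cvtColor(d['image'],cv2.COLOR_BGR2HSV); m=cv2.inRange(h,(19,50,170),(32,255,255))
m[280:]=0
c=max(cv2.findContours(m,0,2)[0],key=cv2.contourArea)
p=c[:,0].astype(float); vx,vy,x0,y0=cv2.fitLine(p.astype(np.float32),2,0,.01,.01).ravel()
t=(p-[x0,y0])@[vx,vy]
for z in(.018,):
  E=[ray(d,x0+vx*s,y0+vy*s,z) for s in(t.min(),t.max())]; df=E[1]-E[0]
  print(cv2.contourArea(c),c[:,0].min(0),c[:,0].max(0),E,np.linalg.norm(df),np.degrees(np.arctan2(df[1],df[0]))%180)
E
```

```text
units x,y,z [ 0.13 -0.05  3.45] turn -0.0 yaw 76.8 pos [0.4929 0.2857 0.0963] t 25.7833 F [0.5 0.4 0.6] open 0.0641 g 0.0
1388.5 [254 143] [285 195] [array([0.501 , 0.3448, 0.018 ]), array([0.4973, 0.3051, 0.018 ])] 0.03981532512878086 84.67402011076749
```

```bash
P="python3 -m pendant"
$P '[[0.15,-0.05,0.9,0,0.7],[0,0,0.9,0,0.7],[0,0,0.9,0,0.7],[0,0,0.72,0,0.7],[0,0,0,0,0.7],[0,0,0,0,0.7]]'
$P '[[0,0,0,0,0.1],[0,0,0,0,0.1],[0,0,0,0,0.1],[0,0,0,0,0.1],[0,0,0,0,0.1],[0,0,0,0,0.1],[0,0,0,0,0.1],[0,0,0,0,0.1]]' 15
```

```text
time: 26.33
eef_pos: [0.4944, 0.2895, 0.0136]
eef_rot: [180.0, 0.0, 76.7]
force: [0.2, 0.4, -0.5]
opening: 0.0644
gripper_force: 0.0
time: 27.0
eef_pos: [0.4937, 0.2915, 0.0129]
eef_rot: [180.0, -0.0, 76.8]
force: [-0.4, 0.6, 3.2]
opening: 0.0256
gripper_force: 14.9
```

```bash
P="python3 -m pendant"
$P '[[0,0,-0.4,0,0.1],[0,0,-0.6,0,0.1],[0,0,-1,0,0.1],[0,0,-1,0,0.1],[0,0,-1,0,0.1],[0,0,-1,0,0.1],[0,0,-1,0,0.1],[0,0,0,0,0.1]]' 20
python3 - <<'E'
from h import *
d=grab('wrist','w11.png')
s=grab('side'); sc=grab('scene')
p=bot.sense()['eef_pos']
u,v=[int(k) for k in proj(s,p)]
y=s['image'][max(v-70,0):v+50,max(u-80,0):u+80]
cv2.imwrite('pics/lift.png',np.hstack([cv2.resize(y,(400,300),interpolation=2),cv2.resize(d['image'],(400,300))]))
togo(*Wd(.076,0),.15,135.5)
E
```

```text
time: 27.67
eef_pos: [0.4966, 0.2931, 0.1686]
eef_rot: [179.7, -0.4, 76.8]
force: [1.5, 0.5, -0.5]
opening: 0.0252
gripper_force: 19.9
units x,y,z [-22.88   6.63   0.52] turn -8.54 yaw 76.79 pos [0.4933 0.2912 0.1629] t 27.8167 F [ 0.2  0.2 -1.7] open 0.0253 g 19.9
```

View pics/lift.png

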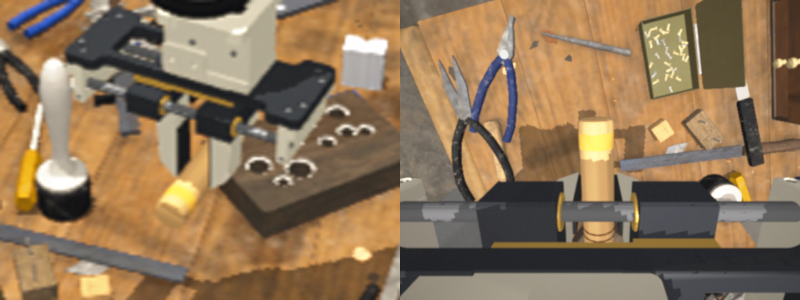

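The blank is held level and central, with the ferrule visible at (595,150) in the wrist half and the tamper beside it at left. I raise clear of the tamper, turn, and carry the blank to the block.

```bash
P="python3 -m pendant"
$P '[[0,0,-0.9,0,0.1],[0,0,-0.9,0,0.1],[0,0,0,-0.9,0.1],[0,0,0,-0.9,0.1],[0,0,0,-0.9,0.1],[0,0,0,-0.9,0.1],[0,0,0,-0.9,0.1],[0,0,0,-0.9,0.1]]' >/dev/null
$P '[[0,0,0,-0.9,0.1],[0,0,0,-0.9,0.1],[0,0,0,-0.9,0.1],[0,0,0,-0.44,0.1],[-0.7,-0.7,0,0,0.1],[-0.8,-0.75,0,0,0.1],[-0.8,-0.75,0,0,0.1],[-0.8,-0.75,0,0,0.1]]' >/dev/null
$P '[[-0.8,-0.75,0,0,0.1],[-0.8,-0.75,0,0,0.1],[-0.8,-0.75,0,0,0.1],[-0.8,-0.75,0,0,0.1],[-0.8,-0.75,0,0,0.1],[-0.8,-0.75,0,0,0.1],[-0.8,-0.75,0,0,0.1],[-0.8,-0.75,0,0,0.1]]'
python3 - <<'E'
from h import *
togo(*Wd(.076,0),.2,135.4)
E
```

```text
time: 29.82
eef_pos: [0.5048, -0.036, 0.2061]
eef_rot: [-179.9, -0.1, 135.5]
force: [0.9, -1.3, -1.1]
opening: 0.025
gripper_force: 19.9
units x,y,z [-8.05 -7.09  0.24] turn 0.02 yaw 135.51 pos [ 0.5048 -0.036   0.2061] t 29.8167 F [ 0.9 -1.3 -1.1] open 0.025 g 19.9
```

```bash
P="python3 -m pendant"
$P '[[-0.9,-0.8,0,0,0.1],[-0.9,-0.8,0,0,0.1],[-0.9,-0.8,0,0,0.1],[-0.9,-0.8,0,0,0.1],[-0.9,-0.8,0,0,0.1],[-0.9,-0.8,0,0,0.1],[-0.9,-0.8,0,0,0.1],[-0.6,-0.5,0,0,0.1]]' >/dev/null
$P '[[-0.3,-0.2,0,0,0.1],[0,0,0,0,0.1],[0,0,0,0,0.1]]'
python3 - <<'E'
from h import *
togo(*Wd(.076,0),.075,135.4)
d=grab('side'); s=grab('scene')
bright(s,'scene',.048,180)
E
```

```text
time: 30.73
eef_pos: [0.5237, -0.2719, 0.2064]
eef_rot: [-180.0, -0.2, 135.5]
force: [0.4, 0.2, -0.5]
opening: 0.0252
gripper_force: 19.9
units x,y,z [-0.9  -0.89  5.26] turn 0.02 yaw 135.51 pos [ 0.5237 -0.2719  0.2064] t 30.7333 F [ 0.4  0.2 -0.5] open 0.0252 g 19.9
scene 178.0 [[338, 249], [340, 255], [336, 257], [336, 265], [346, 267], [349, 252]] [[81, 30], [89, 8], [79, -2], [81, -31], [109, -33], [113, 25]]
```

```bash
P="python3 -m pendant"
$P '[[-0.5,-0.4,0,0,0.1],[-0.4,-0.37,0,0,0.1],[0,0,1,0,0.1],[0,0,1,0,0.1],[0,0,1,0,0.1],[0,0,1,0,0.1],[0,0,0.9,0,0.1],[0,0,0,0,0.1]]'
python3 - <<'E'
from h import *
togo(*Wd(.076,.003),.054,135.4)
E
```

```text
time: 31.5
eef_pos: [0.5237, -0.3002, 0.0806]
eef_rot: [-179.9, -0.5, 135.6]
force: [-0.2, 0.9, -1.8]
opening: 0.0251
gripper_force: 19.9
units x,y,z [-0.11  0.03  1.06] turn 0.02 yaw 135.57 pos [ 0.5237 -0.3002  0.0806] t 31.5 F [-0.2  0.9 -1.8] open 0.0251 g 19.9
```

```bash
P="python3 -m pendant"
$P '[[-0.1,0.02,0.3,0,0.1],[0,0,0.3,0,0.1],[0,0,0.2,0,0.1],[0,0,0,0,0.1]]'|egrep 'pos|force'
$P '[[0,0,0.12,0,0.1],[0,0,0,0,0.1]]'|egrep 'pos|force'
$P '[[0,0,0.08,0,0.1],[0,0,0,0,0.1]]'|egrep 'pos|force'
python3 - <<'E'
from h import *
togo(*Wd(.076,.003),.054,135.4)
E
```

```text
eef_pos: [0.529, -0.304, 0.0651]
force: [-0.4, -0.1, -0.6]
gripper_force: 19.9
eef_pos: [0.5292, -0.3042, 0.0625]
force: [-0.2, 0.2, 0.1]
gripper_force: 19.9
eef_pos: [0.529, -0.3042, 0.0603]
force: [-1.1, -0.3, -0.8]
gripper_force: 19.9
units x,y,z [ 0.15 -0.    0.25] turn 0.01 yaw 135.5 pos [ 0.529  -0.3042  0.0603] t 32.1667 F [-1.1 -0.3 -0.8] open 0.0247 g 19.9
```

```bash
P="python3 -m pendant"
$P '[[0.1,0,0.1,0,0.1],[0,0,0,0,0.1]]'|egrep 'pos|force'
$P '[[0,0,0.08,0,0.1],[0,0,0,0,0.1]]'|egrep 'pos|force'
$P '[[0,0,0.08,0,0.1],[0,0,0,0,0.1]]'|egrep 'pos|force'
```

```text
eef_pos: [0.5266, -0.3019, 0.0573]
force: [-0.4, 0.2, -0.6]
gripper_force: 19.9
eef_pos: [0.5272, -0.3022, 0.0556]
force: [-0.4, 0.5, -1.0]
gripper_force: 19.8
eef_pos: [0.5278, -0.3024, 0.0546]
force: [-0.9, 2.0, 5.8]
gripper_force: 19.9
```

Contact came at the expected height, so I release and retreat.

```bash
P="python3 -m pendant"
$P '[[0,0,0,0,0.32],[0,0,0,0,0.4],[0,0,0,0,0.5],[0,0,0,0,0.6],[0,0,0,0,0.6]]' 3|egrep 'pos|force|open'
$P '[[0,0,-0.5,0,0.6],[0,0,-1,0,0.6],[0,0,-1,0,0.6],[0,0,-1,0,0.6],[0,0,-1,0,0.6],[1,0,-1,0,0.6],[1,0,-1,0,0.6],[1,0,0,0,0.6]]'|egrep 'pos|force'
$P '[[1,0.5,0,0,0.6],[1,0.5,0,0,0.6],[1,0.5,0,0,0.6],[0,0,0,0,0.6],[0,0,0,0,0.6]]'|egrep 'pos|force'
python3 - <<'E'
from h import *
S=grab('scene','fs.png');D=grab('side','fd.png')
bright(S,'scene',.048,180)
for n,d in(('scene',S),('side',D)):
    h=cv2.cvtColor(d['image'],cv2.COLOR_BGR2HSV); m=cv2.inRange(h,(17,50,140),(32,255,255))
    u,v=[int(k) for k in proj(d,[*Wd(.076,.003),.054])]; k=np.zeros_like(m);k[v-30:v+30,u-30:u+30]=255;m&=k
    for c in sorted(cv2.findContours(m,0,2)[0],key=cv2.contourArea)[-3:]:
        p=c[:,0].astype(np.float32); 
        if len(p)<5: continue
        vx,vy,x0,y0=cv2.fitLine(p,2,0,.01,.01).ravel(); t=(p-[x0,y0])@[vx,vy]
        print(n,cv2.contourArea(c),(u,v),[(B(ray(d,x0+vx*s,y0+vy*s,.062))*1000).round() for s in(t.min(),t.max())])
for q in(0,5,10,20):
    a=np.radians(q); print(q,[S['image'][tuple([int(round(k)) for k in proj(S,[*Wd(.03-r*np.sin(a),-.056+r*np.cos(a)),.018])][::-1])].min() for r in(.015,.025,.035,.045)])
E
```

```text
eef_pos: [0.527, -0.3024, 0.0535]
force: [0.4, -0.2, 0.6]
opening: 0.0512
gripper_force: 0.0
eef_pos: [0.4759, -0.2511, 0.2221]
force: [-0.2, -0.5, 1.1]
gripper_force: 0.0
eef_pos: [0.4464, -0.1692, 0.2173]
force: [-0.4, 0.4, 0.6]
gripper_force: 0.0
scene 25.0 [[316, 265], [315, 273], [318, 273], [319, 265]] [[28, -42], [29, -70], [37, -69], [36, -40]]
scene 47.5 [[324, 247], [348, 251]] [[42, 30], [110, 28]]
scene 133.0 [[322, 258], [322, 263], [347, 266], [347, 261]] [[41, -13], [43, -32], [111, -29], [110, -11]]
scene 243.5 (335, 254) [array([25., -2.]), array([135.,  -8.])]
side 15.5 (291, 171) [array([189.,  26.]), array([179.,   2.])]
side 21.5 (291, 171) [array([ 71., -75.]), array([ 171., -175.])]
side 177.5 (291, 171) [array([138.,   7.]), array([ 7., 10.])]
0 [np.uint8(236), np.uint8(236), np.uint8(239), np.uint8(171)]
5 [np.uint8(236), np.uint8(236), np.uint8(224), np.uint8(155)]
10 [np.uint8(219), np.uint8(217), np.uint8(171), np.uint8(109)]
20 [np.uint8(163), np.uint8(104), np.uint8(104), np.uint8(103)]
```

```bash
python3 -c "
from bench import bot
print(bot.job_done(), bot.sense()['time'])"
```

```text
the job is handed in; nothing more can be done
the job is handed in; nothing more can be done
```

The job is handed in, at about 35 s: by the last images and force readings the V-block is square against the back stop with its V up, the catch is at its stop, and the blank lies about centred in the V. Early on, while gripping the standing block to turn it, I raised the gripper 1.5 mm and the force briefly reached about the block's weight, so it may have lifted by under a millimetre.

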